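# Feed a square bar through the guide to the gauge and clamp it

## Robot

A 6-joint arm with a two-finger parallel gripper is mounted at the origin on the work surface. World frame = base frame: x ahead of the robot, y to its left, z up, the work surface at z = 0. Lengths are in m, angles in rad, forces in N, time in s.
With the tool pointing down it reaches from about 0.35 to 0.875 m from the base axis. Payload 4.2 kg.
Tool frame: the origin (TCP) lies at the very end of the fingers, on their centre line; the grasp point (between the pads) lies 19 mm behind it; y points along the fingers, z is the direction in which the jaws open and shut, and the axes are right-handed (so a half turn about y gives the same grasp; the last joint's range is limited). The gripper opens to 85 mm and grips with 20 to 120 N. Pads are 22 mm wide; open, the fingers measure 114 mm over their backs; the gripper's body (76 mm by 85 mm) begins 54 mm behind the grasp point. The pads swing forward as they close: fully open they stand 13 mm farther back than shut.
Start: joints at [1.49, 0.385, 0.008, 0, -1.194, -0.259], TCP at [0.208, 0.589, 0.231] pointing down, gripper open.
Joint ranges: [-3.14, 3.14], [-1.21, 2.06], [-1.07, 1.41], [-3.16, 2.05], [-2.99, -0.16], [-3.1, 3.1]. Speed limits (rad/s): [2.79, 2.79, 3.14, 3.14, 3.14, 3.14].

## Interface

Orientations are given as a 3x3 rotation matrix whose columns are the frame's x, y, z axes.
In Python, from rig import monitor, imaging, ctrl gives the robot as it stands.
- The arm moves only by the shell command python3 -m creep 'ROWS' [OPENING]. ROWS is JSON, a list of rows, each an object with "xyz": the shift along the tool's x, y, z in m, a list of three; "spin": the turn about the tool's y in rad. A call has 1 to 8 rows; each row is the pose to reach, as a shift and turn from the pose commanded when the call began, along the tool's axes at that moment; what a row does not reach only later rows make up. A row lasts 1/12 s, in which the tool goes at most 41.7 mm and 7.16 degrees, less where a joint would pass 70% of its speed; a pose out of reach is approached as far as the arm can. A call with a gripper value outside its range is refused whole. OPENING is the closure, from 0 (fully open) to 1 (shut), set as the call begins (- or left out, the last holds). The fingers move at their own pace and stop on an object; the grip force is fixed at half the most. Time passes only in rows, so rows that repeat a pose let the fingers close. It gives the time, the measured TCP pose, the force and the opening at its end, in the units of the state.
- monitor.observe(): the state, without advancing time (a new reading comes with each control period).
- imaging.camera(name): name is "side" or "top"; returns the picture (384x512x3 uint8, red, green, blue); there is no depth.
- imaging.camera_model(name): a dict with "K" (3x3 intrinsics, pixels), "k1" (the pictures are not rectified: a ray, as slopes to the right and down, at radius r is drawn at 1 + k1 r^2 times it, then the intrinsics apply), "rvec" (rotation vector, rad) and "tvec" (3), from world to camera coordinates, as OpenCV has them. Camera axes: x right, y down, z forward; pixel columns grow to the right and rows downward; lengths in m; the calibration is good to about 2 mm. A picture is of the moment at which its call begins. camera_model takes no time and is no camera call.
- ctrl.job_done(): hands the job in, once; it reports no verdict.
The state is a dict: "t": time; "joint_positions": joint angles; "qd": joint speeds; "joint_torque": joint torques, N m; "ee_pos": TCP position; "orientation": TCP orientation; "wrist_force": force on the tool from outside, world axes, zero at the start; "moment": the same for the moment, N m; "gripper_width": finger opening in m.
Only numpy, scipy, OpenCV 4.12 (cv2) and the standard library are available. Lean on these libraries where they do the work, as an engineer would, in place of code of your own. Each camera call takes 0.05 s, during which the arm holds its last target. There are 200 camera calls.

## Task

Take the square bar off its stand and feed it endwise, straight, in through the flared end of the guide tube until it has pushed the gauge plunger fully home against its stop. Then, with the bar left there, press the clamp lever fully down to level. Leave the round bar on its stand and the other things on the bench undisturbed.

Things in the scene. Friction and masses are not known exactly. Their poses are not given: they have to be found in the camera images.
- square_bar: Plain aluminium bar of square section, 200 x 20 x 20 mm, about 0.22 kg, both ends alike, edges rounded 2 mm. Origin at its centre, x along its length. It starts lying level on stand_a, nearer to or farther from the robot than the round bar, its centre 40 mm above the bench; its ends overhang the stand's rails by about 60 mm each, free underneath down to the bench.
- round_bar: Plain aluminium round bar, 28 mm diameter, 200 mm long, about 0.33 kg, too thick for the guide. Origin at its centre, x along its length. It lies on stand_b and must stay there.
- stand_a: Low fixed stand under the square bar, 82 x 48 mm, origin on the bench under its middle, x along the bar. Two wooden rails cross it at x = -35 and +35 mm (12 mm wide, top 30 mm above the bench); the bar lies across them, loose between pairs of cheeks 11 mm higher that stand 31 mm apart.
- stand_b: A stand like stand_a, under the round bar.
- guide: Fixed grey fixture, origin on the bench under the middle of its steel guide tube, z up, x = feed direction (roughly the robot's left), y roughly towards the robot. Tube: level along x from -35 to +35 mm, axis 95 mm above the bench at y = 0, square bore 24 x 24 mm (sides level and upright), walls 5 mm. Base plate 12 mm thick, x -50 to +220, y -45 to +45 mm.
- guide_mouth (a point): Centre of the open end of the flare where the bar goes in, on the tube's axis 95 mm above the bench, at x = -49 mm of the guide; axes as the guide's. The flare is 14 mm long, narrowing from 38 x 38 mm inside (about 48 outside) to the 24 mm bore.
- plunger (a joint): Travel of the gauge plunger in m along the guide's x: 0 fully out, 0.022 home against its stop. It slides with about 2 N of friction, has no spring and stays where it is left. Starts between 0 and 0.006.
- plunger_face (a point): Middle of the plunger's flat round end face (20 mm diameter), which the bar's end pushes; on the tube's axis at x = 40 mm of the guide plus the joint's value. With it home the bar's centre is at x = -38 mm of the guide and 89 mm of bar stands out behind the flare. Behind it is the gauge head, a block from x = 100 to 170 mm, 120 mm high.
- lever (a joint): Angle of the clamp lever in rad: 0 raised 45 degrees, 0.785 fully down, level, at its stop. It pivots about a line along the guide's x through y = 0, z = 126 mm, at x = 15 mm. Friction of about 0.14 N m holds it where left: about 3 N pressed down on the grip closes it. Starts between 0 and 0.2.
- lever_grip (a point): Point on the axis of the lever's black round grip (18 mm thick, from 50 to 100 mm from the pivot), 80 mm from the pivot. The lever points towards the guide's +y and up; level, this point is at x = 15, y = 80, z = 126 mm of the guide, with nothing under it but the base plate and the bench.
- driver: Screwdriver lying on the bench's far side, a bystander. Origin about its middle, x along it.
- ball_tray: Fixed grey tray, 110 x 150 x 30 mm, with steel balls, a bystander on the far side. Origin under its middle.
- oil_jar: White plastic jar with a black cap, 56 mm diameter, 80 mm high, standing on the far side, a bystander. Origin under its middle.
Things that resemble listed ones, but are neither listed nor needed, are in the scene too. What is shaped like the square_bar but brown or yellow is not meant.

How it is judged:
On the way, in this order (a step that is already met when the one before it is completed fails the run):
1. the square bar is fed through the guide tube and has pushed the plunger home (value of joint plunger above 0.019 m and x of square_bar in the frame of guide between -0.043 and -0.032 m and y of square_bar in the frame of guide between -0.006 and 0.006 m and z of square_bar in the frame of guide between 0.087 and 0.103 m and angle between the x axis of square_bar and the x axis of guide, either way round below 0.09 rad), for 0.2 s.
2. the clamp lever is pressed down with the bar still home (all of step 1 and value of joint lever above 0.69 rad), for 0.2 s.
At the end, for the whole second after the job is handed in: The square bar rests in the tube, its centre 32 to 43 mm before the tube's middle, within 6 mm sideways, 8 mm in height and 5 degrees of the axis; the plunger is within 3 mm of its stop; the lever is within 5 degrees of level; the round bar is within 30 mm of its start (all of step 2 and linear speed of square_bar below 0.02 m/s and distance of round_bar from where it was at the start of the episode below 0.03 m); the robot touches nothing.
It fails at once if a bystander is disturbed: the round bar, the screwdriver or the jar shifted by more than 30 mm (distance of any of round_bar, driver, oil_jar from where it was at the start of the episode above 0.03 m).
It also fails if it takes over 50 s, if anything falls off the work surface, if the arm or the gripper's body presses on something with over 40 N, if the wrist force passes 120 N, or if a joint passes its speed limit or range.

## Working session

There is one attempt and no reset: what is moved stays moved. The work goes in short steps, Python scripts to look and compute and a shell command to move; the robot and the scene stay as the last step left them, time stands still between calls to the robot, and variables do not carry over. Pictures are saved under pics/ and viewed, about 8 in all and at most 12, crops included, and the job is handed in when it is done.

```bash
mkdir -p pics
python3 - <<'E'
from rig import monitor, imaging
import cv2
s=monitor.observe(); print({k:(v if not hasattr(v,'round') else v) for k,v in s.items()})
for n in("side","top"):
    m=imaging.camera_model(n); print(n,m)
    cv2.imwrite(f"pics/{n}0.png",imaging.camera(n)[:,:,::-1])
E
```

```text
{'t': 0.0, 'joint_positions': array([ 1.48957652e+00,  3.85583719e-01,  6.58406759e-03, -5.06335961e-04,
       -1.19397892e+00, -2.58602803e-01]), 'qd': array([ 4.97851904e-04,  3.39310928e-04, -1.25182026e-03, -9.71966997e-05,
        7.63924690e-05, -8.64404921e-04]), 'joint_torque': array([ 1.09850909e-03, -3.92284405e+01,  1.88398039e+01,  4.18630198e+00,
       -4.61762495e-03,  3.50699693e-06]), 'ee_pos': array([0.20810766, 0.58870319, 0.23018775]), 'orientation': array([[-9.42751551e-01, -6.46302926e-04, -3.33495269e-01],
       [ 3.33495880e-01, -2.13681250e-03, -9.42749135e-01],
       [-1.03315335e-04, -9.99997508e-01,  2.23002266e-03]]), 'wrist_force': array([-0.45923857, -0.12022236, -0.71759195]), 'moment': array([-0.01949556,  0.03380784, -0.01045027]), 'gripper_width': 0.08529815292915069}
side {'K': array([[388.53082922,   0.        , 257.21828417],
       [  0.        , 388.53082922, 199.80036836],
       [  0.        ,   0.        ,   1.        ]]), 'k1': 0.024464064653092737, 'rvec': array([ 2.09312769, -0.61419324,  0.32414835]), 'tvec': array([-0.54707418,  0.2362804 ,  0.90355649])}
top {'K': array([[489.89260332,   0.        , 267.38044175],
       [  0.        , 489.89260332, 201.37317478],
       [  0.        ,   0.        ,   1.        ]]), 'k1': -0.03437952366137876, 'rvec': array([ 2.15880317, -2.15629926,  0.13953297]), 'tvec': array([-0.09865711,  0.58118223,  1.1677449 ])}
```

View pics/top0.png

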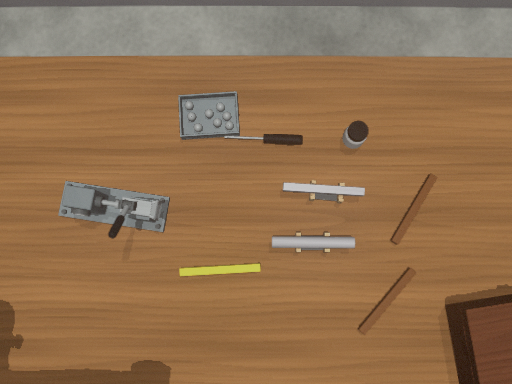

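View pics/side0.png

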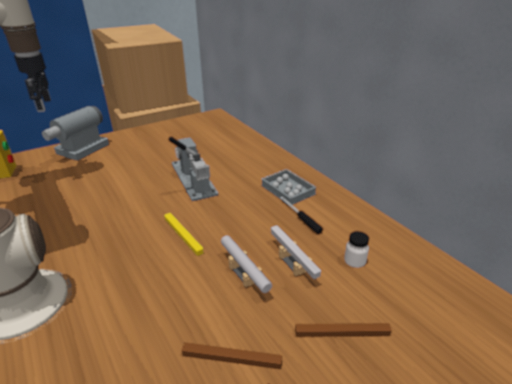

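The top view shows the square bar at about (324,189), the round bar nearer at (313,242), and the guide on the left at about (115,206) with its flare at the right end near (158,209). The side view agrees.

```bash
cat > h.py <<'E'
import numpy as np, cv2
from rig import imaging
def und(n,uv):
    m=imaging.camera_model(n); K=m["K"]
    return cv2.undistortPoints(np.float64(uv).reshape(-1,1,2),K,np.array([m["k1"],0,0,0.])).reshape(-1,2),m
def ray(n,uv):
    p,m=und(n,uv); R=cv2.Rodrigues(m["rvec"])[0]
    return -R.T@m["tvec"], np.c_[p,np.ones(len(p))]@R
def plane(n,uv,z):
    c,d=ray(n,uv); return c+d*((z-c[2])/d[:,2])[:,None]
def proj(n,P):
    m=imaging.camera_model(n)
    return cv2.projectPoints(np.float64(P).reshape(-1,1,3),m["rvec"],m["tvec"],m["K"],np.array([m["k1"],0,0,0.]))[0].reshape(-1,2)
def rect(n,mask,z):
    "minAreaRect of the largest blob, on the plane z: centre, long axis angle, sizes"
    cs=cv2.findContours(mask.astype(np.uint8),cv2.RETR_EXTERNAL,cv2.CHAIN_APPROX_NONE)[0]
    c=max(cs,key=cv2.contourArea).reshape(-1,2); P=plane(n,c,z)[:,:2]
    b=cv2.boxPoints(cv2.minAreaRect((P*1000).astype(np.float32)))/1000
    e=[b[1]-b[0],b[2]-b[1]]; l=max(e,key=np.linalg.norm); l=l if l[1]>0 else -l
    return b.mean(0),np.arctan2(l[1],l[0]),sorted(map(np.linalg.norm,e)),b
E
python3 - <<'E'
from h import *
I=cv2.imread("pics/top0.png"); print("cam",ray("top",[[0,0]])[0])
hsv=cv2.cvtColor(I,cv2.COLOR_BGR2HSV)
def win(x0,x1,y0,y1):
    w=np.zeros(I.shape[:2],bool); w[y0:y1,x0:x1]=1; return w
bright=(hsv[...,1]<60)&(hsv[...,2]>150)
c,a,s,b=rect("top",bright&win(270,380,170,210),.05); print("sq",c,a,s)
c,a,s,b=rect("top",(hsv[...,1]<60)&(hsv[...,2]>90)&win(260,370,225,260),.05); print("rd",c,a,s)
g=(hsv[...,1]<70)&win(50,180,170,240)
c,a,s,b=rect("top",g,.012); print("guide",c,a,s,b)
u=I[165:245,50:180]; v=I[165:225,270:390]
cv2.imwrite("pics/c1.png",cv2.resize(u,None,fx=6,fy=6,interpolation=cv2.INTER_CUBIC))
S=cv2.imread("pics/side0.png")[120:290,150:350]
cv2.imwrite("pics/c2.png",cv2.resize(S,None,fx=3.5,fy=3.5,interpolation=cv2.INTER_CUBIC))
E
```

```text
cam [ 0.4296231  -0.09455112  1.23191649]
sq [ 0.61165845 -0.23511149] 1.5039551 [np.float32(0.019235589), np.float32(0.19877389)]
rd [ 0.47996572 -0.20812042] 1.5712545 [np.float32(0.03124768), np.float32(0.1979322)]
guide [0.5673913 0.2894201] 1.416749 [np.float32(0.100156516), np.float32(0.27101833)] [[0.4971137  0.16319957]
 [0.5960842  0.14783165]
 [0.6376689  0.41564062]
 [0.53869843 0.43100855]]
```

View pics/c1.png

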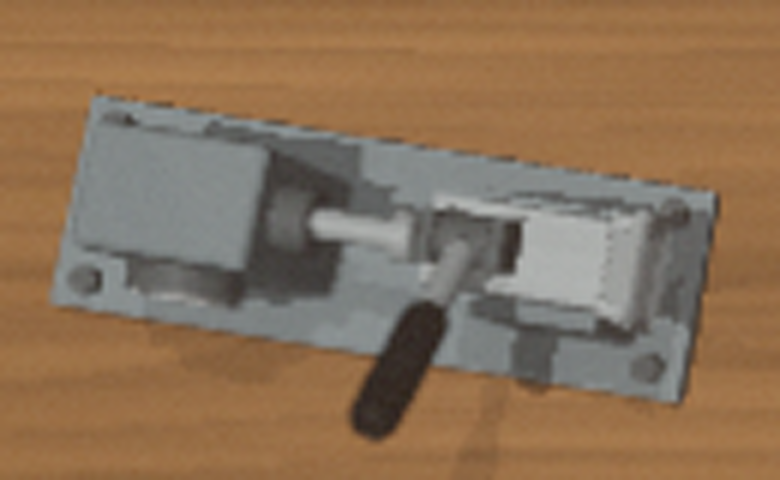

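The crop shows the base plate corners at about (97,95), (717,192), (680,403), (52,302). The flare is on the right and the lever grip points down towards the robot.

```bash
cat >> h.py <<'E'
def go(tcp,zang):
    "print tool-axis shift and spin from the measured pose to a TCP and heading (rad) of tool z"
    from rig import monitor
    s=monitor.observe(); R=s["orientation"]
    z=np.array([np.cos(zang),np.sin(zang),0])
    sp=np.arctan2(z@R[:,0],z@R[:,2])
    print("t %.2f shift"%s["t"],np.round(R.T@(np.array(tcp)-s["ee_pos"]),4),"spin %.3f"%sp)
E
python3 - <<'E'
from h import *
b=np.array([[97,95],[717,192],[680,403],[52,302]])/6-.42+[50,165]
P=plane("top",b,.012)[:,:2]; print(P, [np.linalg.norm(P[i]-P[(i+1)%4]) for i in range(4)])
ux=(P[0]-P[1]+P[3]-P[2]); ux/=np.linalg.norm(ux); uy=np.array([-ux[1],ux[0]])
o=P.mean(0)-.085*ux; print("guide o",o,"ux",ux,np.arctan2(ux[1],ux[0]))
W=lambda x,y,z:np.r_[o+x*ux+y*uy,z]
pts=[W(-49,0,0)*0+W(-.049,0,.095),W(-.049,-.024,.119),W(-.049,.024,.119),W(.1,.0,.132),W(.015,0,.126)]
print("top crop",(proj("top",pts)-[50,165])*6); print("side crop",(proj("side",pts)-[150,120])*3.5)
c=np.array([.6117,-.2351]); d=np.array([np.cos(1.504),np.sin(1.504)])
print("bar ends side crop",(proj("side",[np.r_[c-d*.1,.05],np.r_[c+d*.1,.05]])-[150,120])*3.5)
print("jar",plane("top",[[352,142],[357,131]],0.0),plane("top",[[357,131]],.08))
g=c-.06*d; print("grasp",g); go(np.r_[g,.15],1.504+np.pi/2)
E
```

```text
[[0.63734142 0.41332002]
 [0.59627295 0.14920961]
 [0.50776845 0.16232771]
 [0.54942914 0.42770205]] [np.float64(0.26728435832226666), np.float64(0.08947139710928172), np.float64(0.26862456160016274), np.float64(0.08908093526050882)]
guide o [0.55958139 0.20415875] ux [0.15437173 0.98801284] 1.4158048001111763
top crop [[653.03028284 273.16945131]
 [650.88671724 204.76265341]
 [627.88482702 328.37534744]
 [246.48196286 201.64417071]
 [470.1030597  238.25534378]]
side crop [[187.43914021 186.00122374]
 [211.43748991 156.85459832]
 [158.71229941 167.66904661]
 [137.66440686  80.66154014]
 [163.68986894 124.10633797]]
bar ends side crop [[588.74903655 531.49935384]
 [435.10776071 370.83685373]]
jar [[ 0.74067417 -0.31624409  0.        ]
 [ 0.7698987  -0.32987327  0.        ]] [[ 0.74780139 -0.31459157  0.08      ]]
grasp [ 0.6076952 -0.2949662]
t 0.10 shift [-0.6714  0.0817  0.6998] spin 1.298
```

View pics/c2.png

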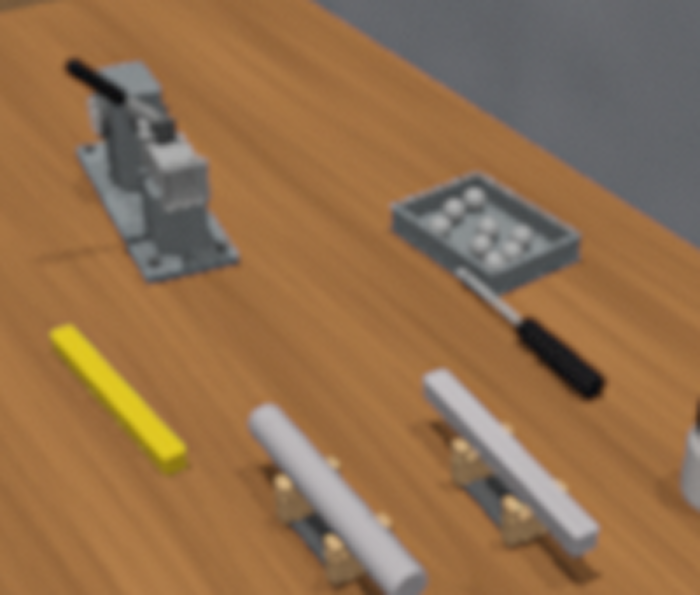

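The side crop confirms the projected flare corners at about (208,160) and (158,175), and the bar ends at about (437,375) and (588,540). I'm moving now.

```bash
python3 -m creep '[{"xyz":[-0.028,0,0.029],"spin":0.11},{"xyz":[-0.056,0,0.058],"spin":0.22},{"xyz":[-0.084,0,0.087],"spin":0.33},{"xyz":[-0.112,0,0.116],"spin":0.44},{"xyz":[-0.14,0,0.145],"spin":0.55},{"xyz":[-0.168,0,0.174],"spin":0.66},{"xyz":[-0.196,0,0.203],"spin":0.77},{"xyz":[-0.224,0,0.232],"spin":0.88}]' 0.3
python3 -c "
from h import *
go([.6077,-.295,.15],1.504+np.pi/2)"
```

```text
t: 0.77
ee_pos: [0.3422, 0.2937, 0.2311]
orientation: [[-0.339, -0.0, -0.941], [0.941, -0.0, -0.339], [-0.0, -1.0, 0.0]]
wrist_force: [1.5, -0.1, -0.2]
gripper_width: 0.0596
t 0.77 shift [-0.6439  0.0812 -0.05  ] spin 0.413
```

```bash
python3 -m creep '[{"xyz":[-0.04,0,-0.003],"spin":0.06},{"xyz":[-0.08,0,-0.006],"spin":0.12},{"xyz":[-0.12,0,-0.009],"spin":0.18},{"xyz":[-0.16,0,-0.012],"spin":0.24},{"xyz":[-0.2,0,-0.015],"spin":0.3},{"xyz":[-0.24,0,-0.018],"spin":0.36},{"xyz":[-0.28,0,-0.021],"spin":0.41},{"xyz":[-0.32,0,-0.024],"spin":0.41}]'
python3 -c "
from h import *
go([.6077,-.295,.15],1.504+np.pi/2)"
```

```text
t: 1.43
ee_pos: [0.4748, 0.0016, 0.2312]
orientation: [[0.061, -0.0, -0.998], [0.998, 0.0, 0.061], [0.0, -1.0, 0.0]]
wrist_force: [1.2, 0.0, -0.1]
gripper_width: 0.0593
t 1.43 shift [-0.288   0.0811 -0.1506] spin 0.006
```

```bash
python3 -m creep '[{"xyz":[-0.035,0.0,-0.018],"spin":0.006},{"xyz":[-0.07,0.0,-0.036],"spin":0.006},{"xyz":[-0.105,0.0,-0.055],"spin":0.006},{"xyz":[-0.14,0.01,-0.073],"spin":0.006},{"xyz":[-0.175,0.02,-0.091],"spin":0.006},{"xyz":[-0.21,0.03,-0.11],"spin":0.006},{"xyz":[-0.245,0.04,-0.128],"spin":0.006},{"xyz":[-0.27,0.055,-0.142],"spin":0.006}]'
python3 -m creep '[{"xyz":[-0.01,0.015,-0.005],"spin":0},{"xyz":[-0.018,0.026,-0.009],"spin":0},{"xyz":[-0.018,0.026,-0.009],"spin":0},{"xyz":[-0.018,0.026,-0.009],"spin":0}]'
python3 - <<'E'
from h import *
go([.6077,-.295,.021],1.504+np.pi/2)
a=imaging.camera("top")[:,:,::-1][140:240,250:400]; b=imaging.camera("side")[:,:,::-1][180:300,230:380]
cv2.imwrite("pics/p1.png",np.vstack([cv2.resize(a,(450,300)),cv2.resize(b,(450,300))*1])[:600])
from rig import monitor
s=monitor.observe()
print(proj("top",[s["ee_pos"]]),proj("side",[s["ee_pos"]]))
E
```

```text
t: 2.1
ee_pos: [0.6015, -0.2775, 0.1759]
orientation: [[0.067, 0.001, -0.998], [0.998, -0.001, 0.067], [-0.001, -1.0, -0.001]]
wrist_force: [1.4, 0.2, 0.8]
gripper_width: 0.0599
t: 2.43
ee_pos: [0.6077, -0.2925, 0.1494]
orientation: [[0.065, -0.002, -0.998], [0.998, 0.001, 0.065], [0.0, -1.0, 0.002]]
wrist_force: [1.4, 0.6, 0.1]
gripper_width: 0.0599
t 2.43 shift [-0.0025  0.1284 -0.0004] spin 0.002
[[354.25378167 182.89371785]] [[310.997754   227.56842359]]
```

View pics/p1.png

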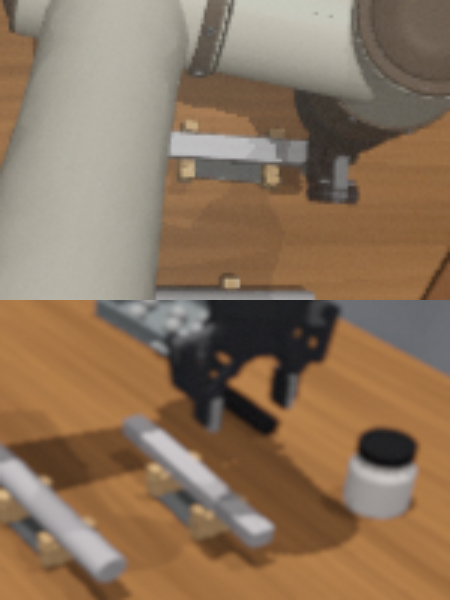

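The top view shows the gripper over the right end of the bar, beyond the cheeks. The side view shows the fingers straddling its line, with the jar clear. I'm descending and gripping.

```bash
python3 -m creep '[{"xyz":[-0.002,0.03,0],"spin":0},{"xyz":[-0.002,0.06,0],"spin":0},{"xyz":[-0.002,0.09,0],"spin":0},{"xyz":[-0.002,0.115,0],"spin":0},{"xyz":[-0.002,0.128,0],"spin":0},{"xyz":[-0.002,0.128,0],"spin":0},{"xyz":[-0.002,0.128,0],"spin":0}]'
python3 -m creep '[{"xyz":[0,0,0],"spin":0},{"xyz":[0,0,0],"spin":0},{"xyz":[0,0,0],"spin":0},{"xyz":[0,0,0],"spin":0},{"xyz":[0,0,0],"spin":0},{"xyz":[0,0,0],"spin":0},{"xyz":[0,0,0],"spin":0},{"xyz":[0,0,0],"spin":0}]' 1
```

```text
t: 3.12
ee_pos: [0.6088, -0.2944, 0.0235]
orientation: [[0.064, 0.0, -0.998], [0.998, -0.001, 0.064], [-0.001, -1.0, -0.001]]
wrist_force: [-2.1, -0.2, -1.2]
gripper_width: 0.0596
t: 3.78
ee_pos: [0.6079, -0.2967, 0.0269]
orientation: [[0.065, 0.001, -0.998], [0.998, -0.003, 0.065], [-0.003, -1.0, -0.001]]
wrist_force: [-6.3, -3.3, 10.9]
gripper_width: 0.0191
```

```bash
python3 -m creep '[{"xyz":[0,-0.01,0],"spin":0},{"xyz":[0,-0.025,0],"spin":0},{"xyz":[0,-0.045,0],"spin":0},{"xyz":[0,-0.065,0],"spin":0},{"xyz":[0,-0.08,0],"spin":0},{"xyz":[0,-0.09,0],"spin":0},{"xyz":[0,-0.095,0],"spin":0},{"xyz":[0,-0.095,0],"spin":0}]'
python3 - <<'E'
from h import *
b=imaging.camera("side")[:,:,::-1][140:300,180:360]
cv2.imwrite("pics/p2.png",cv2.resize(b,None,fx=4,fy=3.75*4/3.75,interpolation=cv2.INTER_CUBIC)[:600])
from rig import monitor
s=monitor.observe(); R=s["orientation"]; print(s["ee_pos"],s["gripper_width"],s["wrist_force"],s["moment"])
c=s["ee_pos"]-R[:,1]*.019; print("pred bar ends crop",(proj("side",[c-R[:,0]*.04,c+R[:,0]*.16])-[180,140])*4)
E
```

```text
t: 4.45
ee_pos: [0.6091, -0.2948, 0.1193]
orientation: [[0.065, 0.003, -0.998], [0.998, -0.001, 0.065], [-0.0, -1.0, -0.003]]
wrist_force: [0.6, -0.6, -2.3]
gripper_width: 0.0184
[ 0.60833561 -0.29456851  0.11772167] 0.018869173490851283 [ 1.0698554   0.64664161 -2.47277306] [-0.04971372  0.01121239 -0.0259863 ]
pred bar ends crop [[566.59377356 412.99740525]
 [380.33675889 237.46357118]]
```

View pics/p2.png

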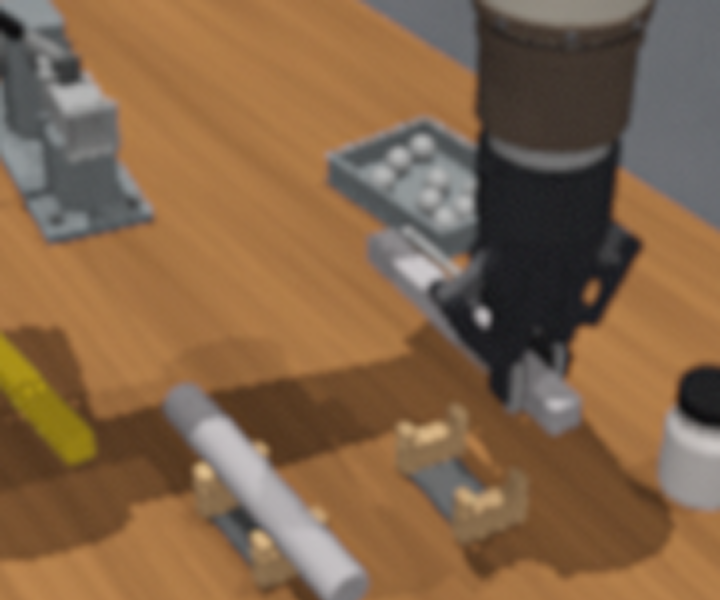

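The side view shows the square bar held by its rear end, roughly level, with its front end at about (380,245). The round bar is untouched. I'm moving to a point in front of the flare.

```bash
python3 -c "
from h import *
go([.5224,-.0339,.085],1.4158+np.pi/2)"
```

```text
t 4.50 shift [0.2545 0.0327 0.1027] spin 0.090
```

```bash
python3 -m creep '[{"xyz":[0.012,0,0.005],"spin":0.01},{"xyz":[0.037,0,0.015],"spin":0.02},{"xyz":[0.064,0,0.026],"spin":0.03},{"xyz":[0.092,0,0.037],"spin":0.04},{"xyz":[0.12,0,0.049],"spin":0.05},{"xyz":[0.148,0,0.06],"spin":0.06},{"xyz":[0.176,0,0.071],"spin":0.075},{"xyz":[0.204,0.01,0.082],"spin":0.09}]'
python3 -m creep '[{"xyz":[0.026,0.006,0.008],"spin":0},{"xyz":[0.042,0.015,0.013],"spin":0},{"xyz":[0.05,0.021,0.016],"spin":0},{"xyz":[0.05,0.023,0.016],"spin":0},{"xyz":[0.05,0.023,0.016],"spin":0},{"xyz":[0.05,0.023,0.016],"spin":0}]'
python3 - <<'E'
from h import *
from rig import monitor
s=monitor.observe(); R=s["orientation"]; print(R.round(3)); go([.5224,-.0339,.082],1.4158+np.pi/2)
a=imaging.camera("top")[:,:,::-1]; b=imaging.camera("side")[:,:,::-1]
cv2.imwrite("pics/rt3.png",a); cv2.imwrite("pics/rs3.png",b)
A=cv2.resize(a[165:265,150:280],None,fx=4.5,fy=3,interpolation=2); 
A=cv2.resize(a[165:240,150:300],(600,300),interpolation=2); B=cv2.resize(b[140:215,180:330],(600,300),interpolation=2)
cv2.imwrite("pics/p3.png",np.vstack([A,B]))
t=s["ee_pos"]; T=[t+R[:,0]*k+[0,0,.013] for k in(-.038,.162)]
print("top",(proj("top",T)-[150,165])*4,"side",(proj("side",T)-[180,140])*4)
E
```

```text
t: 5.17
ee_pos: [0.5397, -0.0847, 0.1078]
orientation: [[0.155, 0.002, -0.988], [0.988, -0.0, 0.155], [0.0, -1.0, -0.002]]
wrist_force: [1.4, 0.6, -1.7]
gripper_width: 0.0191
t: 5.67
ee_pos: [0.5317, -0.0348, 0.0841]
orientation: [[0.155, -0.001, -0.988], [0.988, -0.0, 0.155], [-0.0, -1.0, 0.0]]
wrist_force: [0.6, 0.1, -1.6]
gripper_width: 0.0188
[[ 0.155 -0.001 -0.988]
 [ 0.988 -0.     0.155]
 [-0.    -1.     0.   ]]
t 5.67 shift [-0.0005  0.0021  0.0094] spin -0.001
top [[425.65482183 227.10596069]
 [ 87.09933274 173.54719839]] side [[210.44835406 285.15294168]
 [117.53380766 145.45906382]]
```

View pics/p3.png

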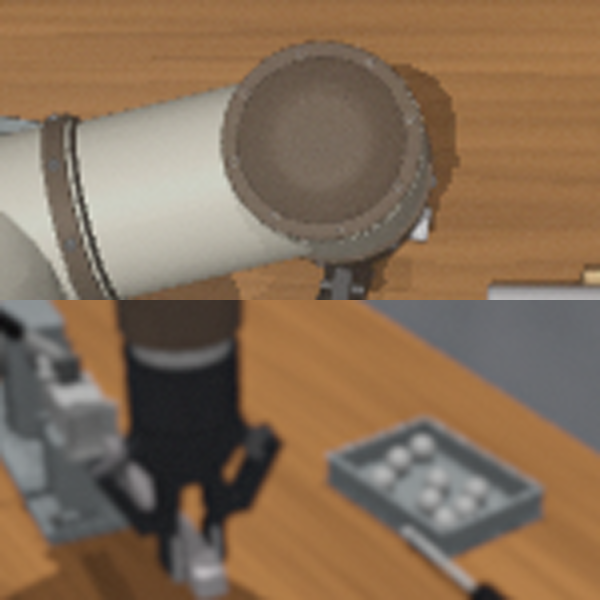

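The side view shows the bar's rear end at (208,578) and its tip just before the flare. The top view is blocked by the arm. I'll correct the 9 mm sideways offset and start feeding slowly while watching the force.

```bash
python3 -m creep '[{"xyz":[0,0.001,0.006],"spin":0},{"xyz":[0,0.001,0.0095],"spin":0},{"xyz":[0,0.001,0.0095],"spin":0},{"xyz":[0,0.001,0.0095],"spin":0},{"xyz":[0,0.001,0.0095],"spin":0}]'
python3 - <<'E'
from h import *
from rig import monitor
s=monitor.observe(); R=s["orientation"]; go([.5224,-.0339,.082],1.4158+np.pi/2)
b=imaging.camera("side")[:,:,::-1]
p=cv2.imread("pics/p2.png")
B=cv2.resize(b[140:215,180:255],(600,600),interpolation=2)
cv2.imwrite("pics/p4.png",np.hstack([B,np.vstack([cv2.resize(p[200:350,350:450],(200,300)),cv2.resize(p[350:450,500:600],(200,200)),np.zeros((100,200,3),np.uint8)])]))
t=s["ee_pos"]; e=R[:,0]; n=R[:,2]
f=lambda k,h:[t+e*k+n*y*.01+[0,0,h+z*.01] for y,z in((1,1),(-1,1),(-1,-1),(1,-1))]
for h in(.013,.019): print(h,"rear",((proj("side",f(-.038,h))-[180,140])*8).round(),"front",((proj("side",f(.162,h))-[180,140])*8).round())
E
```

```text
t: 6.18
ee_pos: [0.5223, -0.0327, 0.0836]
orientation: [[0.154, 0.001, -0.988], [0.988, 0.0, 0.154], [0.0, -1.0, -0.001]]
wrist_force: [0.9, 0.1, -1.8]
gripper_width: 0.0188
t 6.18 shift [-0.0012  0.0016 -0.0003] spin -0.000
0.013 rear [[363. 560.]
 [420. 546.]
 [422. 594.]
 [366. 609.]] front [[183. 279.]
 [233. 268.]
 [237. 313.]
 [187. 324.]]
0.019 rear [[362. 545.]
 [419. 531.]
 [422. 580.]
 [365. 594.]] front [[181. 265.]
 [232. 254.]
 [236. 300.]
 [186. 311.]]
```

View pics/p4.png

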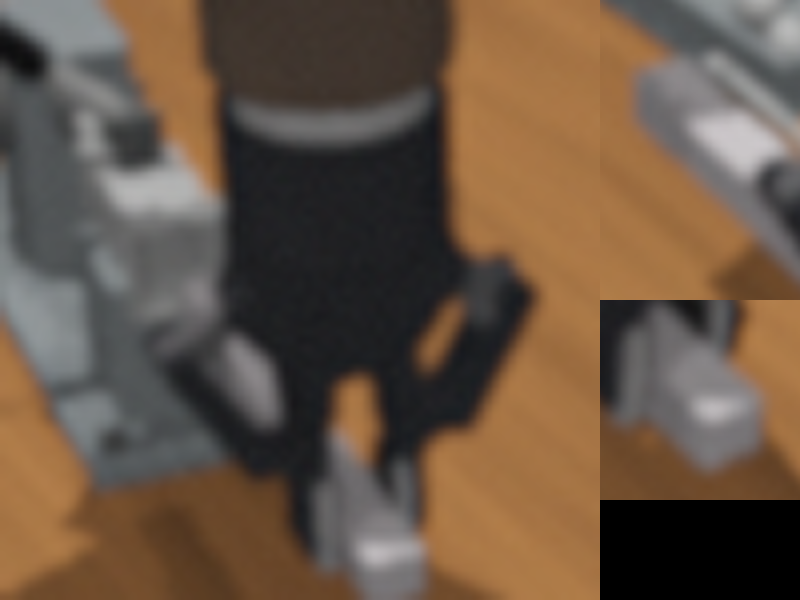

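The side crop shows the rear end's top edge from (360,560) to (422,545), so the bar axis is about 13 mm above the TCP. In the earlier lift crop the tip's top-left corner is at (368,237), its lower-left at (368,262) and its top-right at (395,225). I'll check these for nose droop.

Run:
```python
from h import *
t=np.array([.60834,-.29457,.11772]);n=np.array([-.998,.065,0])
for th in(0,.03,.06):
    e=np.array([.065*np.cos(th),.998*np.cos(th),-np.sin(th)]); w=np.cross(n,e); w=w*np.sign(w[2])
    f=lambda k:[t+e*k+n*y*.01+w*z*.01+[0,0,.013] for y,z in((1,1),(-1,1),(1,-1),(-1,-1))]
    print(th,((proj("side",f(.162))-[180,140])*4).round().tolist(),((proj("side",f(-.038))-[180,140])*4).round().tolist())
```

```text
0 [[366.0, 235.0], [392.0, 227.0], [365.0, 260.0], [391.0, 252.0]] [[550.0, 411.0], [580.0, 400.0], [547.0, 439.0], [576.0, 427.0]]
0.03 [[365.0, 241.0], [392.0, 233.0], [365.0, 267.0], [391.0, 258.0]] [[550.0, 409.0], [579.0, 398.0], [548.0, 437.0], [577.0, 426.0]]
0.06 [[365.0, 247.0], [391.0, 239.0], [365.0, 273.0], [392.0, 265.0]] [[550.0, 407.0], [579.0, 396.0], [548.0, 436.0], [577.0, 425.0]]
```

The bar is level, with its axis 13 mm above the TCP. I'm feeding.

```bash
python3 -m creep '[{"xyz":[0.006,0.0015,0],"spin":0},{"xyz":[0.014,0.0015,0],"spin":0},{"xyz":[0.022,0.0015,0],"spin":0},{"xyz":[0.03,0.0015,0],"spin":0},{"xyz":[0.038,0.0015,0],"spin":0},{"xyz":[0.044,0.0015,0],"spin":0}]'
python3 -m creep '[{"xyz":[0.006,0,0],"spin":0},{"xyz":[0.012,0,0],"spin":0},{"xyz":[0.018,0,0],"spin":0},{"xyz":[0.02,0,0],"spin":0}]'
python3 -c "
from h import *
o=np.array([.5596,.2042]);u=np.array([.15437,.98801])
go(np.r_[o-.1*u,.082],1.4158+np.pi/2)"
```

```text
t: 6.73
ee_pos: [0.5293, 0.0122, 0.0818]
orientation: [[0.153, 0.0, -0.988], [0.988, 0.0, 0.153], [0.0, -1.0, -0.0]]
wrist_force: [0.8, 0.1, -1.3]
gripper_width: 0.0189
t: 7.07
ee_pos: [0.5323, 0.0315, 0.0819]
orientation: [[0.154, 0.0, -0.988], [0.988, 0.0, 0.154], [0.0, -1.0, -0.0]]
wrist_force: [-0.0, 0.5, -2.6]
gripper_width: 0.0188
t 7.07 shift [ 0.0748 -0.0001 -0.0003] spin 0.001
```

```bash
python3 -m creep '[{"xyz":[0.007,0,0],"spin":0},{"xyz":[0.014,0,0],"spin":0},{"xyz":[0.021,0,0],"spin":0},{"xyz":[0.028,0,0],"spin":0},{"xyz":[0.035,0,0],"spin":0},{"xyz":[0.042,0,0],"spin":0},{"xyz":[0.046,0,0],"spin":0}]'
python3 -m creep '[{"xyz":[0.004,0,0],"spin":0},{"xyz":[0.008,0,0],"spin":0},{"xyz":[0.012,0,0],"spin":0},{"xyz":[0.016,0,0],"spin":0},{"xyz":[0.018,0,0],"spin":0}]'
python3 -c "
from h import *
o=np.array([.5596,.2042]);u=np.array([.15437,.98801])
go(np.r_[o-.1*u,.082],1.4158+np.pi/2)"
```

```text
t: 7.65
ee_pos: [0.5395, 0.0771, 0.0818]
orientation: [[0.154, 0.0, -0.988], [0.988, 0.0, 0.154], [0.0, -1.0, -0.0]]
wrist_force: [0.9, 0.2, -2.1]
gripper_width: 0.0189
t: 8.07
ee_pos: [0.5417, 0.0938, 0.0817]
orientation: [[0.154, -0.001, -0.988], [0.988, -0.001, 0.154], [-0.001, -1.0, 0.001]]
wrist_force: [0.1, -2.4, -2.3]
gripper_width: 0.0189
t 8.07 shift [ 0.0118 -0.0003 -0.0006] spin -0.000
```

The plunger's ~2 N friction now shows in the wrist force. I'll keep pushing until it hits the stop.

```bash
python3 -m creep '[{"xyz":[0.003,0,0],"spin":0},{"xyz":[0.006,0,0],"spin":0},{"xyz":[0.009,0,0],"spin":0},{"xyz":[0.009,0,0],"spin":0}]'
python3 -m creep '[{"xyz":[0.001,0,0],"spin":0},{"xyz":[0.002,0,0],"spin":0},{"xyz":[0.003,0,0],"spin":0}]'
python3 -c "
from h import *
o=np.array([.5596,.2042]);u=np.array([.15437,.98801])
go(np.r_[o-.1*u,.082],1.4158+np.pi/2)"
```

```text
t: 8.4
ee_pos: [0.5434, 0.1031, 0.0818]
orientation: [[0.154, 0.0, -0.988], [0.988, 0.0, 0.154], [0.0, -1.0, -0.0]]
wrist_force: [-1.1, -0.5, -2.1]
gripper_width: 0.0189
t: 8.65
ee_pos: [0.5437, 0.1056, 0.0818]
orientation: [[0.155, -0.0, -0.988], [0.988, -0.0, 0.155], [-0.0, -1.0, 0.0]]
wrist_force: [0.9, -2.1, -3.2]
gripper_width: 0.0191
t 8.65 shift [-0.0002 -0.0002 -0.0005] spin -0.000
```

```bash
python3 -m creep '[{"xyz":[0.0015,0,0],"spin":0},{"xyz":[0.003,0,0],"spin":0},{"xyz":[0.003,0,0],"spin":0}]'
python3 -m creep '[{"xyz":[0.0015,0,0],"spin":0},{"xyz":[0.003,0,0],"spin":0},{"xyz":[0.003,0,0],"spin":0}]'
```

```text
t: 8.9
ee_pos: [0.5437, 0.1079, 0.0816]
orientation: [[0.155, -0.002, -0.988], [0.988, -0.002, 0.155], [-0.002, -1.0, 0.001]]
wrist_force: [-0.0, -4.6, -0.7]
gripper_width: 0.0187
t: 9.15
ee_pos: [0.5428, 0.1082, 0.0814]
orientation: [[0.157, -0.006, -0.988], [0.988, -0.005, 0.157], [-0.006, -1.0, 0.005]]
wrist_force: [-0.2, -13.3, 0.2]
gripper_width: 0.0185
```

The force rises to 13 N with no further motion, so the plunger is home. I'll relax, open and rise.

```bash
python3 -m creep '[{"xyz":[-0.0015,0,0],"spin":0},{"xyz":[-0.003,0,0],"spin":0},{"xyz":[-0.003,0,0],"spin":0}]'
python3 -m creep '[{"xyz":[0,0,0],"spin":0},{"xyz":[0,0,0],"spin":0},{"xyz":[0,0,0],"spin":0},{"xyz":[0,0,0],"spin":0},{"xyz":[0,0,0],"spin":0},{"xyz":[0,0,0],"spin":0}]' 0.3
python3 -m creep '[{"xyz":[0,-0.015,0],"spin":0},{"xyz":[0,-0.035,0],"spin":0},{"xyz":[0,-0.06,0],"spin":0},{"xyz":[0,-0.09,0],"spin":0},{"xyz":[0,-0.12,0],"spin":0},{"xyz":[0,-0.15,0],"spin":0},{"xyz":[0,-0.18,0],"spin":0},{"xyz":[0,-0.2,0],"spin":0}]'
python3 - <<'E'
from h import *
a=imaging.camera("top")[:,:,::-1]; b=imaging.camera("side")[:,:,::-1]
cv2.imwrite("pics/rt5.png",a); cv2.imwrite("pics/rs5.png",b)
A=cv2.resize(a[160:260,50:210],(480,300),interpolation=2); B=cv2.resize(b[120:220,150:310],(480,300),interpolation=2)
cv2.imwrite("pics/p5.png",np.vstack([A,B]))
o=np.array([.5596,.2042]);u=np.array([.15437,.98801]);v=np.array([-u[1],u[0]])
W=lambda x,y,z:np.r_[o+x*u+y*v,z]
P=[W(-.138,0,.105),W(-.049,0,.105),W(.062,0,.095),W(.015,.05,.126+.05),W(.015,.1*.707,.126+.0707)]
print(((proj("top",P)-[50,160])*3).round().tolist(),((proj("side",P)-[150,120])*3+[0,300]).round().tolist())
E
```

```text
t: 9.4
ee_pos: [0.5438, 0.1079, 0.0817]
orientation: [[0.155, -0.001, -0.988], [0.988, -0.001, 0.155], [-0.001, -1.0, 0.001]]
wrist_force: [0.7, -6.3, -1.7]
gripper_width: 0.019
t: 9.9
ee_pos: [0.5445, 0.1091, 0.082]
orientation: [[0.154, 0.001, -0.988], [0.988, 0.0, 0.154], [0.0, -1.0, -0.001]]
wrist_force: [0.0, -0.0, 0.6]
gripper_width: 0.0601
t: 10.57
ee_pos: [0.5451, 0.1089, 0.2854]
orientation: [[0.154, 0.005, -0.988], [0.988, 0.002, 0.154], [0.002, -1.0, -0.004]]
wrist_force: [0.1, 0.4, -0.1]
gripper_width: 0.06
[[437.0, 168.0], [324.0, 150.0], [187.0, 130.0], [203.0, 194.0], [188.0, 220.0]] [[187.0, 492.0], [160.0, 451.0], [131.0, 413.0], [89.0, 372.0], [66.0, 357.0]]
```

View pics/p5.png

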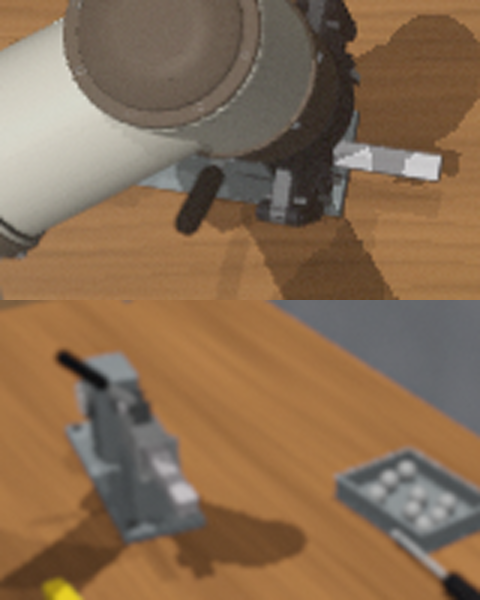

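The top view shows the bar standing out of the flare on axis, with its rear end at (440,165) against a predicted (437,168). The lever grip is still raised, its tip at (188,222). I'll go above the grip with the jaws shut.

```bash
python3 -c "
from h import *
o=np.array([.5596,.2042]);u=np.array([.15437,.98801]);v=np.array([-u[1],u[0]])
go(np.r_[o+.015*u+.065*v,.235],1.4158+np.pi/2)"
```

```text
t 10.67 shift [0.1105 0.0515 0.0668] spin 0.001
```

```bash
python3 -m creep '[{"xyz":[0.02,0,0.012],"spin":0},{"xyz":[0.045,0,0.027],"spin":0},{"xyz":[0.07,0,0.042],"spin":0},{"xyz":[0.095,0,0.057],"spin":0},{"xyz":[0.11,0,0.067],"spin":0},{"xyz":[0.11,0.02,0.067],"spin":0},{"xyz":[0.11,0.04,0.067],"spin":0},{"xyz":[0.11,0.05,0.067],"spin":0}]' 1
python3 -m creep '[{"xyz":[0,0,0],"spin":0},{"xyz":[0,0,0],"spin":0},{"xyz":[0,0,0],"spin":0}]'
python3 -c "
from h import *
o=np.array([.5596,.2042]);u=np.array([.15437,.98801]);v=np.array([-u[1],u[0]])
go(np.r_[o+.015*u+.065*v,.135],1.4158+np.pi/2)
b=imaging.camera('side')[:,:,::-1];a=imaging.camera('top')[:,:,::-1]
cv2.imwrite('pics/p6.png',np.vstack([cv2.resize(a[160:260,50:210],(480,300),interpolation=2),cv2.resize(b[80:180,130:290],(480,300),interpolation=2)]))"
```

```text
t: 11.33
ee_pos: [0.4933, 0.2275, 0.2286]
orientation: [[0.154, -0.004, -0.988], [0.988, -0.002, 0.154], [-0.003, -1.0, 0.004]]
wrist_force: [0.3, -0.1, -0.4]
gripper_width: 0.0001
t: 11.58
ee_pos: [0.4957, 0.2278, 0.2327]
orientation: [[0.155, 0.002, -0.988], [0.988, 0.001, 0.155], [0.001, -1.0, -0.001]]
wrist_force: [-0.5, 0.9, 0.9]
gripper_width: 0.0001
t 11.58 shift [ 0.0015  0.0977 -0.0016] spin -0.000
```

View pics/p6.png

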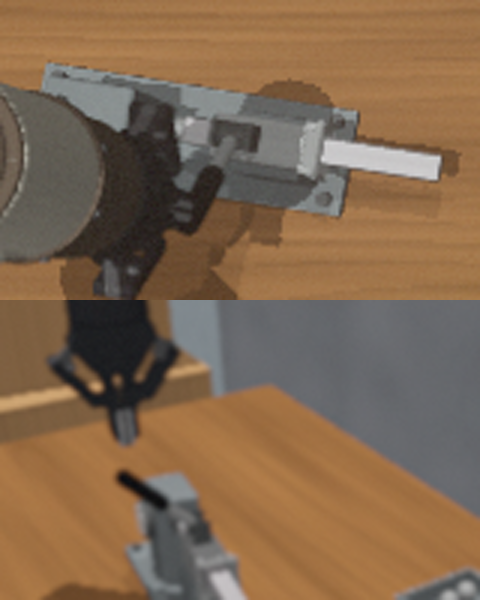

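The side view shows the shut fingertips at (125,440), just above the raised grip's tip at (122,475). The top view shows the bar straight in the tube. I'm pressing down.

```bash
python3 -m creep '[{"xyz":[0.001,0.01,-0.001],"spin":0},{"xyz":[0.001,0.022,-0.001],"spin":0},{"xyz":[0.001,0.034,-0.001],"spin":0},{"xyz":[0.001,0.046,-0.001],"spin":0},{"xyz":[0.001,0.058,-0.001],"spin":0},{"xyz":[0.001,0.07,-0.001],"spin":0},{"xyz":[0.001,0.08,-0.001],"spin":0},{"xyz":[0.001,0.085,-0.001],"spin":0}]'
python3 -m creep '[{"xyz":[0,0.004,0],"spin":0},{"xyz":[0,0.008,0],"spin":0},{"xyz":[0,0.012,0],"spin":0},{"xyz":[0,0.013,0],"spin":0}]'
```

```text
t: 12.35
ee_pos: [0.4958, 0.2283, 0.1456]
orientation: [[0.155, -0.001, -0.988], [0.988, -0.001, 0.155], [-0.001, -1.0, 0.001]]
wrist_force: [-1.0, 0.1, 2.2]
gripper_width: 0.0002
t: 12.68
ee_pos: [0.4964, 0.2286, 0.1348]
orientation: [[0.154, 0.001, -0.988], [0.988, -0.0, 0.154], [-0.0, -1.0, -0.001]]
wrist_force: [-4.5, -0.4, 9.5]
gripper_width: -0.0005
```

```bash
python3 -m creep '[{"xyz":[0,0.001,0],"spin":0},{"xyz":[0,0.002,0],"spin":0},{"xyz":[0,0.003,0],"spin":0},{"xyz":[0,0.003,0],"spin":0},{"xyz":[0,0.003,0],"spin":0}]'
python3 -m creep '[{"xyz":[0,-0.01,0],"spin":0},{"xyz":[0,-0.03,0],"spin":0},{"xyz":[0,-0.06,0],"spin":0},{"xyz":[0,-0.09,0],"spin":0},{"xyz":[0,-0.12,0.02],"spin":0},{"xyz":[0,-0.14,0.05],"spin":0},{"xyz":[0,-0.14,0.08],"spin":0},{"xyz":[0,-0.14,0.1],"spin":0}]'
python3 - <<'E'
from h import *
a=imaging.camera("top")[:,:,::-1]; b=imaging.camera("side")[:,:,::-1]
A=cv2.resize(a[160:260,50:210],(480,300),interpolation=2); B=cv2.resize(b[120:270,130:370],(480,300),interpolation=2)
cv2.imwrite("pics/p7.png",np.vstack([A,B]))
o=np.array([.5596,.2042]);u=np.array([.15437,.98801]);v=np.array([-u[1],u[0]])
W=lambda x,y,z:np.r_[o+x*u+y*v,z]
P=[W(-.138,0,.095),W(-.049,0,.105),W(.062,0,.095),W(.015,.1,.126)]
print(((proj("top",P)-[50,160])*3).round().tolist(),((proj("side",P)-[130,120])*2+[0,300]).round().tolist())
E
```

```text
t: 13.1
ee_pos: [0.4964, 0.2287, 0.1345]
orientation: [[0.153, 0.002, -0.988], [0.988, 0.0, 0.153], [0.001, -1.0, -0.002]]
wrist_force: [-8.3, -0.8, 19.0]
gripper_width: 0.0001
t: 13.77
ee_pos: [0.3962, 0.2444, 0.2724]
orientation: [[0.155, 0.002, -0.988], [0.988, 0.004, 0.155], [0.004, -1.0, -0.002]]
wrist_force: [-0.5, -0.0, -0.9]
gripper_width: 0.0
[[439.0, 169.0], [324.0, 150.0], [187.0, 130.0], [210.0, 265.0]] [[165.0, 434.0], [147.0, 401.0], [127.0, 376.0], [71.0, 383.0]]
```

View pics/p7.png

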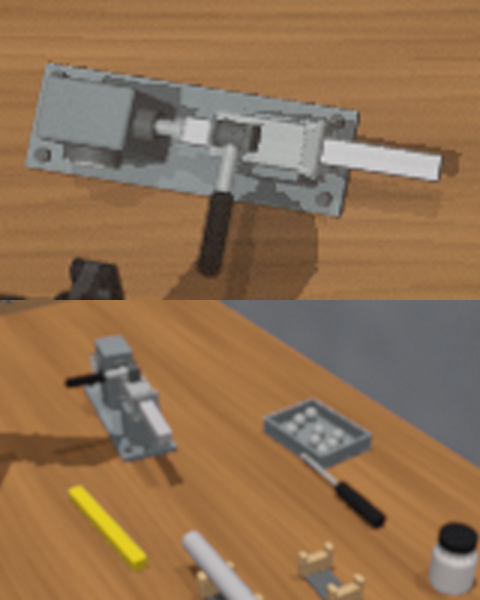

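The lever is level, with its tip at (210,270) against a predicted (210,265). The bar's rear end is at (440,165) against a predicted (439,169), and the other things are where they were. I'm handing in.

```bash
python3 -c "
from rig import ctrl,monitor
print(monitor.observe()['wrist_force']); print(ctrl.job_done())"
```

```text
[0.14700956 0.22501704 0.17564365]
the job is handed in; nothing more can be done
None
```

I fed the square bar through the guide tube until the plunger was home, then pressed the clamp lever level. I handed the job in at about 14 s of the 50 s allowed; no verdict is reported.

- **Plunger:** the push ended against a hard stop, with 13 N and no further motion. In the last picture the bar's rear end is within about 4 mm of where it should be with the plunger home.
- **Lever:** it stopped hard at 19 N with the fingertips at z = 134.5 mm. Level puts the grip's top at 135 mm, and the grip tip is where the level pose predicts.
- **Other things:** the round bar, screwdriver, jar and tray look undisturbed in the last picture; I did not measure their positions again.
- **Robot:** it ended clear of everything, with the wrist force near zero.

One disagreement on the way: after I moved to the flare, the tool was still 9 mm off sideways. I corrected it before feeding, and no check failed after that.

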